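Load the two-lane pick stand on the packing bench

ROBOT

A 7-joint arm with a two-finger parallel gripper is mounted at the origin on the work surface. World frame = base frame: x ahead of the robot, y to its left, z up, the work surface at z = 0. Lengths are in m, angles in rad, forces in N, time in s.
With the tool pointing down it reaches from about 0.4 to 0.85 m from the base axis. Payload 4.5 kg.
Tool frame: the origin (TCP) lies where the fingers leave the gripper's body, on its centre line; the fingertips stand 64 mm ahead of it and the grasp point (between the pads) lies 45 mm ahead of it; z points along the fingers, y is the direction in which the jaws open and shut (so a half turn about z gives the same grasp; the last joint's range is limited). The gripper opens to 88 mm and grips with 3 to 60 N. Pads are 18 mm wide; open, the fingers measure 123 mm over their backs; the gripper's body (75 mm by 187 mm) begins 45 mm behind the grasp point.
Start: joints at [1.275, 0.689, -0.195, 1.565, 0.157, 0.902, -0.215], TCP at [0.202, -0.591, 0.303] pointing down, gripper open.
Joint ranges: [-3.01, 3.01], [-0.46, 2.08], [-1.47, 1.51], [0.13, 2.56], [-1, 4.14], [0.04, 2.09], [-2.66, 2.66]. Speed limits (rad/s): [2.57, 2.57, 3.14, 3.14, 3.14, 3.14, 3.14].

INTERFACE

Orientations are given as a unit quaternion [x, y, z, w].
In Python, from plant import monitor, snapshot, workorder, finder gives the robot as it stands.
- The arm moves only by the tool carry_out, never from a script. Its argument "motion" is one flat list of numbers, 6 for each row, row after row: the shift along the tool's x, y, z in cm, then the turn, a rotation vector about the tool's x, y, z in rad. In form: [x, y, z, rx, ry, rz, x, y, z, rx, ry, rz, ...]. A call has 1 to 8 rows; each row shifts and turns the commanded pose from where the row before left it, along the tool's axes as they then stand; what a row does not reach is not made up. A row lasts 1/8 s, in which the tool goes at most 62.5 mm and 10.7 degrees, less where a joint would pass 70% of its speed; a pose out of reach is approached as far as the arm can. A call with a gripper value outside its range is refused whole. "hand" is the finger opening in cm, from 0 to 8.81, set as the call begins (left out, the last holds). The fingers move at their own pace and stop on an object; "grip_force" is the grip in N (left out, the last holds). Time passes only in rows, so rows that do not move let the fingers close. It gives the time, the measured TCP pose, the force and the opening at its end, in the units of the state.
- monitor.get_state(): the state, without advancing time (a new reading comes with each control period).
- snapshot(name): name is "scene" or "side" or "wrist"; returns a dict with "frame" (480x640x3 uint8, red, green, blue), "range_z" (480x640 float32, m along the optical axis (not along the pixel's ray), 0 where there is no reading), "fx", "fy", "cx", "cy" (pixels), "rvec" (rotation vector, rad) and "tvec" (3), from world to camera coordinates, as OpenCV has them; the wrist camera has in their place "hand_eye" (4x4, takes a point from camera to tool coordinates, whose origin is the TCP and whose axes are the flange's). Camera axes: x right, y down, z forward; pixel columns grow to the right and rows downward; lengths in m; the calibration is good to about 2 mm. A picture is of the moment at which its call begins: read the wrist's pose just before it.
- workorder.finish_job(): hands the job in, once; it reports no verdict.
Trained networks look in a picture, given as the dict that the camera call returned (one of the last four; its "shot" number tells which), for a name from the list of things; names that differ only in an ending like _2 or _b are one class to them, and where a whole thing is asked for, a point or a joint stands for the part that bears it (a point fixed in the world has none). Each returns a list of dicts, best first, with "p" (0 to 1); they miss things now and then, are a little off and sometimes report something else, mostly with a low value. They report only what shows in the picture. A call takes as long as a camera call.
- finder.masks_of(picture, thing): "pixels" (480x640 bool, what is visible of it) and "extent" ([left, top, right, bottom] in pixels, round what is visible of it).
The state is a dict: "clock": time; "q": joint angles; "qd": joint speeds; "joint_torque": joint torques, N m; "tool_pos": TCP position; "eef_rot": TCP orientation; "contact_force": force on the tool from outside, world axes, zero at the start; "moment": the same for the moment, N m; "opening": opening from 0.0 (shut) to 1.0 (fully open).
Only numpy, scipy, OpenCV 4.12 (cv2) and the standard library are available. Lean on these libraries where they do the work, as an engineer would, in place of code of your own. Each camera call takes 0.05 s, during which the arm holds its last target. There are 200 camera calls.

TASK

Load the pick stand on the packing bench: slide the two small cartons, which wait on its flat loading shelf, over the brow and down the slope, one in each lane, until each lies flat on the slope and squarely up against the bottom lip. Ease them down without dropping or flinging them, and leave the other things on the bench where they are.

Things in the scene. Friction and masses are not known exactly. Their poses are not given: they have to be found in the camera images.
- stand: Pick stand, a fixed bench-top rack: white legs, steel edges, grey laminate panels; lip end at the robot's right, flat loading shelf at its left. Origin: on the bench under it; z up, +y from the lip to the shelf, x across the lanes; turned at most 0.18 rad. In its frame the shelf spans y 26 to 206 mm at height 130 mm (outer end open), the slope y -195 mm (lip foot, height 50 mm) to 26 mm.
- brow (a point): Middle of the straight edge where the flat loading shelf ends and the slope begins, in the stand at x = 0, y = 26 mm, 130 mm above the bench. Towards the stand's -y the slope falls at 20 degrees. Shelf and slope are 252 mm wide between steel side channels, 8 mm thick, that stand 14 mm proud of the surface.
- slope: The slope (fixed to the stand), 235 mm long. Origin: on its surface at the foot of the bottom lip, midway across; x across (as the stand's x), y uphill, z square to the surface. Surface z = 0; the lip's inner face is y = 0, 22 mm proud, over the whole width. Smooth laminate (friction 0.3 to 0.5): a carton may creep down by itself or stay where it is left and need pushing all the way.
- guide_nose (a point): Upper end of the centre guide, on its top face: a steel strip 12 mm wide and 14 mm proud up the middle of the slope from the lip to here (30 mm short of the brow), its last 40 mm tapered to a 4 mm point. It parts two equal lanes, each 120 mm wide, centred at x = -66 and +66 mm in the frame of the slope and of the stand; a carton that is off centre catches on its nose.
- tall_carton: Taller of the two small taped cartons: 88 mm wide (x), 120 long (y), 56 high, 0.3 to 0.65 kg, too wide to grasp across. Origin: centre of its underside; y along its length, z up. Starts on the loading shelf before either lane, within 20 mm of the lane's middle line, turned up to 0.25 rad from the stand. Seated flat against the lip its origin is at y = 60 mm, z = 0 of the slope.
- flat_carton: Flatter of the two small taped cartons: 88 mm wide (x), 110 long (y), 36 high, 0.2 to 0.5 kg. Origin: centre of its underside; y along its length, z up. Starts on the loading shelf before the other lane, turned likewise. Seated flat against the lip its origin is at y = 55 mm, z = 0 of the slope.
- tape_roll: Bystander: roll of brown packing tape lying flat on the bench just beyond the lip, 110 mm across, 48 mm high. Origin: centre of its underside.
- tape_gun: Bystander: hand tape dispenser with a roll, about 220 mm long (y), 56 mm wide, 96 mm high, on the bench just beyond the outer end of the loading shelf. Origin: under its middle, on the bench.
- cutter: Bystander: black safety knife lying on the bench between the stand and the robot, 160 mm long, 16 mm high. Origin: under its middle, on the bench.
- parcel: Bystander: larger sealed carton, 230 x 150 x 105 mm high, on the bench to the right of the tape roll. Origin: centre of its underside.
- screw_jar: Bystander: clear jar, 72 mm across, 92 mm high, on the bench beyond the stand. Origin: centre of its underside.
- profile: Bystander: offcut of slotted aluminium profile, 40 x 40 x 240 mm, lying on the bench beyond the stand. Origin: centre of its underside.
- scanner: Bystander: black hand scanner lying on its back on the bench just beyond the lip, next to the tape roll, 150 mm long, 40 mm high. Origin: under its middle, on the bench.

How it is judged:
By the outcome, as a careful person would: the job done as asked, in the order asked, and still so for the second after the job is handed in, with the robot touching nothing.
It also fails if it takes over 61 s, if anything falls off the work surface, if the arm or the gripper's body presses on something with over 40 N, if the wrist force passes 120 N, or if a joint passes its speed limit or range.

## Working session

There is one attempt and no reset: what is moved stays moved. The work goes in short steps, Python scripts to look and compute and a tool call to move; the robot and the scene stay as the last step left them, time stands still between calls to the robot, and variables do not carry over. Pictures are saved under pics/ and viewed, about 8 in all and at most 12, crops included, and the job is handed in when it is done.

Besides the shell and the picture viewer there is one more tool, called after "Emit:" in YAML: its name, and indented under it one key for each argument. carry_out: Moves the arm, as the interface text tells. Its arguments: {"type":"object","properties":{"motion":{"type":"array"},"hand":{"type":"number"},"grip_force":{"type":"number"}},"required":["motion"]}

```bash
mkdir -p pics; ls
cat > h.py <<'E'
import numpy as np, cv2
from scipy.spatial.transform import Rotation as R
from plant import monitor, snapshot, workorder, finder
def cloud(s, m=None):
    z=s["range_z"]; v,u=np.mgrid[:480,:640]
    P=np.stack([(u-s["cx"])/s["fx"]*z,(v-s["cy"])/s["fy"]*z,z],-1)
    if "rvec" in s:
        Rm=cv2.Rodrigues(np.array(s["rvec"],float))[0]
        W=(P-np.array(s["tvec"]).reshape(3))@Rm
    else:
        st=s["st"]; H=np.array(s["hand_eye"]); T=P@H[:3,:3].T+H[:3,3]
        W=R.from_quat(st["eef_rot"]).apply(T.reshape(-1,3)).reshape(T.shape)+np.array(st["tool_pos"])
    W[z<=0]=np.nan
    return W if m is None else W[m&(z>0)]
def shot(n):
    st=monitor.get_state(); s=snapshot(n); s["st"]=st; return s
def save(s,n): cv2.imwrite("pics/"+n,s["frame"][:,:,::-1])
E
python3 - <<'E'
from h import *
a=shot("scene"); b=shot("side")
cv2.imwrite("pics/a.png",cv2.resize(np.vstack([a["frame"],b["frame"]])[:,:,::-1],None,fx=.62,fy=.62,interpolation=cv2.INTER_AREA))
for s in (a,b):
  for t in ["stand","tall_carton","flat_carton","tape_gun","tape_roll","cutter","scanner"]:
    for d in finder.masks_of(s,t)[:1]:
        W=cloud(s,d["pixels"]); 
        print(t,round(d["p"],2),d["extent"],np.nanpercentile(W,[3,50,97],axis=0).round(3).tolist())
print(monitor.get_state())
E
```

```text
pics
stand 0.92 [245.0, 165.8, 442.9, 363.0] [[0.4, -0.289, 0.006], [0.548, -0.097, 0.107], [0.674, 0.121, 0.143]]
tall_carton 0.73 [309.9, 247.0, 372.1, 317.5] [[0.556, -0.031, 0.138], [0.603, 0.035, 0.186], [0.643, 0.087, 0.19]]
flat_carton 0.69 [359.6, 227.1, 425.7, 287.8] [[0.42, -0.028, 0.137], [0.471, 0.029, 0.166], [0.515, 0.082, 0.17]]
tape_gun 0.9 [367.5, 316.5, 444.6, 397.6] [[0.5, 0.107, 0.004], [0.535, 0.208, 0.059], [0.558, 0.283, 0.097]]
tape_roll 0.82 [264.3, 155.0, 307.4, 195.9] [[0.47, -0.416, 0.002], [0.519, -0.377, 0.045], [0.571, -0.32, 0.052]]
scanner 0.61 [208.8, 184.1, 246.7, 235.6] [[0.671, -0.426, 0.015], [0.698, -0.333, 0.034], [0.727, -0.287, 0.043]]
stand 0.62 [248.1, 208.3, 401.3, 373.2] [[0.392, -0.29, 0.005], [0.521, 0.003, 0.111], [0.662, 0.126, 0.144]]
flat_carton 0.96 [331.8, 258.3, 378.7, 313.4] [[0.413, -0.031, 0.131], [0.459, 0.041, 0.167], [0.509, 0.085, 0.17]]
tape_gun 0.72 [258.4, 236.4, 321.4, 300.8] [[0.55, -0.028, 0.135], [0.589, 0.05, 0.186], [0.639, 0.089, 0.19]]
tape_roll 0.68 [346.4, 192.1, 384.4, 215.6] [[0.467, -0.411, 0.001], [0.523, 
[... 283 characters left out ...]
q': array([ 1.27478393,  0.68909699, -0.19457329,  1.56530193,  0.15733055,
        0.90251603, -0.21510528]), 'qd': array([ 1.21240144e-04,  9.03711452e-04, -8.28494008e-05, -1.44595504e-03,
       -2.25482111e-03, -2.22225270e-03,  1.12700843e-03]), 'joint_torque': array([-2.07226567e-04, -5.27441704e+01, -1.26666091e+00, -1.53737265e+01,
       -5.17904595e-02, -6.18799786e-04,  3.86305192e-05]), 'tool_pos': array([ 0.2024246 , -0.59132711,  0.30274341]), 'eef_rot': array([ 9.86432474e-01,  1.64167514e-01, -1.06652298e-05,  3.50445544e-05]), 'contact_force': array([0.46252281, 0.09927579, 0.3666828 ]), 'moment': array([-0.0059681 , -0.05574442,  0.01621051]), 'opening': 0.998688501220189}
```

```bash
cat >> h.py <<'E'
from scipy.optimize import differential_evolution
def hmodel(x,y):
    t=np.tan(np.radians(20)); h=np.where(y>26e-3,.130,.130+(y-.026)*t)
    h=h+np.where((abs(x)>.126),.0145,0)
    h=h+np.where((abs(x)<.006)&(y<-.03),.0149,0)
    return h
def tostand(P,p):
    c,s=np.cos(p[2]),np.sin(p[2]); d=P[:,:2]-p[:2]
    return c*d[:,0]+s*d[:,1], -s*d[:,0]+c*d[:,1]
def fitstand(P):
    def cost(p):
        x,y=tostand(P,p); ok=(abs(x)<.134)&(y>-.195)&(y<.206)
        e=P[:,2]-hmodel(x,y)
        return -np.sum(ok*np.exp(-(e/.003)**2))
    r=differential_evolution(cost,[(.45,.62),(-.16,0.0),(-.2,.2)],seed=1,popsize=20)
    return r.x,-r.fun/len(P)
def rect(W,z):
    q=W[abs(W[:,2]-z)<.006][:,:2]
    return cv2.minAreaRect((q*1000).astype(np.float32))
E
python3 - <<'E'
from h import *
a=shot("scene"); b=shot("side"); S=[]
for s in (a,b):
  W=cloud(s).reshape(-1,3); k=(abs(W[:,0]-.53)<.2)&(abs(W[:,1]+.08)<.28)&(W[:,2]>.04)&(W[:,2]<.155)
  S.append(W[k]); print(len(W[k]),fitstand(W[k]))
p,_=fitstand(np.vstack(S)); print(p)
for s in (a,b):
  W=cloud(s).reshape(-1,3)
  for n,h in (("tall",.186),("flat",.166)):
    x0=.6 if n=="tall" else .466
    q=W[(abs(W[:,0]-x0)<.075)&(abs(W[:,1]-.03)<.1)&(abs(W[:,2]-h-.002)<.006)]
    r=cv2.minAreaRect((q[:,:2]*1000).astype(np.float32)); x,y=tostand(np.array([r[0]])/1000,p)
    print(n,len(q),r,"stand",x,y)
E
```

```text
16207 (array([ 0.5352529 , -0.09047199,  0.07430074]), np.float64(0.4658303251308922))
12656 (array([ 0.5350168 , -0.0913582 ,  0.07424593]), np.float64(0.4718398852269835))
[ 0.53512839 -0.09050364  0.07482145]
tall 2202 ((597.2116088867188, 25.43555450439453), (124.3622817993164, 89.58084106445312), 84.23035430908203) stand [0.07057617] [0.11097399]
flat 1807 ((463.99481201171875, 23.0692138671875), (90.85945129394531, 112.95484924316406), 15.323908805847168) stand [-0.0624448] [0.11857245]
tall 1851 ((596.2966918945312, 26.050506591796875), (125.18408966064453, 89.64389038085938), 84.14157104492188) stand [0.06970978] [0.11165562]
flat 1795 ((462.86767578125, 23.061153411865234), (86.88737487792969, 115.85691833496094), 15.459025382995605) stand [-0.06356938] [0.11864867]
```

View pics/a.png

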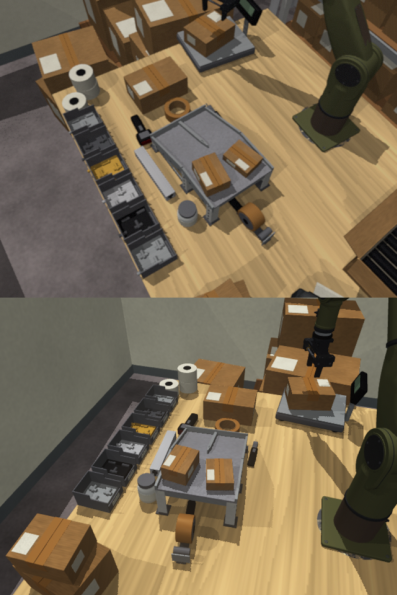

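```bash
cat >> h.py <<'E'
import json,os
ST=np.array([.53513,-.0905,.0748]); A=np.radians(20)
RS=R.from_euler("z",ST[2]); S0=np.array([ST[0],ST[1],0])
def pose(x,yaw=0,p=0,h=0,y=None,yp=None,tilt=None,d=.012):
    """fingertip pose for a carton at stand x,y (shelf), slope yp, or tilted about the brow by tilt; p,h = tip in carton frame"""
    if yp is not None: o=np.array([x,-.195+yp*np.cos(A),.050+yp*np.sin(A)]); t=A
    elif tilt is not None: t=tilt; o=np.array([x,.026-d*np.cos(t),.130-d*np.sin(t)])
    else: o=np.array([x,y,.130]); t=0
    Rc=R.from_euler("x",t)*R.from_euler("z",yaw)
    tip=S0+RS.apply(o+Rc.apply([0,p,h]))
    Rt=RS*Rc*R.from_matrix([[0,1,0],[1,0,0],[0,0,-1]])
    return tip,Rt
def cmd():
    if os.path.exists("cmd.json"):
        c=json.load(open("cmd.json")); return np.array(c[0]),R.from_quat(c[1])
    s=monitor.get_state(); Rt=R.from_quat(s["eef_rot"]); return s["tool_pos"]+Rt.apply([0,0,.064]),Rt
def plan(targets):
    """targets: list of ((tip,R),nrows). prints rows in groups of 8, stores the resulting command"""
    t,r=cmd(); rows=[]
    for (T,Q),n in targets:
        w=(r.inv()*Q).as_rotvec(); t0,r0=t,r
        for i in range(1,n+1):
            tn=t0+(T-t0)*i/n; rn=r0*R.from_rotvec(w*i/n)
            o=t-r.apply([0,0,.064]); on=tn-rn.apply([0,0,.064])
            dv=np.round(r.inv().apply(on-o)*100,2); dr=np.round((r.inv()*rn).as_rotvec(),3)
            r2=r*R.from_rotvec(dr); o2=o+r.apply(dv/100); t,r=o2+r2.apply([0,0,.064]),r2
            rows.append([float(v)+0 for v in (*dv,*dr)])
    json.dump([t.tolist(),r.as_quat().tolist()],open("cmd.json","w"))
    for i in range(0,len(rows),8): print(json.dumps([round(v,3) for q in rows[i:i+8] for v in q]).replace(" ","").replace(".0,",","))
E
python3 - <<'E'
from h import *
up=(lambda q,dz:(q[0]+[0,0,dz],q[1]))
t,r=cmd()
a=pose(.0701,-.176,.025,.056,y=.1113)
print(a[0])
plan([(up((t,r),.05),2),(up(a,.06),20),(up(a,.01),2)])
E
```

```text
[0.59924219 0.05059946 0.186     ]
[0,0,-2.5,0,0,0,0,0,-2.5,0,0,0,2.92,-2.39,0.21,0,0,-0.057,3.05,-2.23,0.22,0,0,-0.057,3.17,-2.04,0.21,0,0,-0.057,3.28,-1.87,0.21,0,0,-0.057,3.38,-1.67,0.22,0,0,-0.057,3.47,-1.48,0.21,0,0,-0.057]
[3.55,-1.28,0.21,0,0,-0.057,3.62,-1.07,0.22,0,0,-0.057,3.67,-0.86,0.21,0,0,-0.057,3.72,-0.66,0.22,0,0,-0.057,3.75,-0.44,0.21,0,0,-0.057,3.76,-0.23,0.21,0,0,-0.057,3.78,-0.01,0.22,0,0,-0.057,3.76,0.2,0.21,0,0,-0.057]
[3.75,0.42,0.21,0,0,-0.057,3.72,0.63,0.22,0,0,-0.057,3.68,0.84,0.21,0,0,-0.057,3.63,1.05,0.21,0,0,-0.057,3.56,1.25,0.22,0,0,-0.057,3.48,1.46,0.21,0,0,-0.057,0,0,2.5,0,0,0,0,0,2.5,0,0,0.0]
```

Emit:
carry_out:
  motion: [0, 0, -2.5, 0, 0, 0, 0, 0, -2.5, 0, 0, 0, 2.92, -2.39, 0.21, 0, 0, -0.057, 3.05, -2.23, 0.22, 0, 0, -0.057, 3.17, -2.04, 0.21, 0, 0, -0.057, 3.28, -1.87, 0.21, 0, 0, -0.057, 3.38, -1.67, 0.22, 0, 0, -0.057, 3.47, -1.48, 0.21, 0, 0, -0.057]
  hand: 4.0

```text
clock: 1.9
tool_pos: [0.3221, -0.3977, 0.34]
eef_rot: [0.944, 0.33, 0.0, 0.0]
contact_force: [1.0, -0.8, 0.2]
opening: 0.452
```

Emit:
carry_out:
  motion: [3.55, -1.28, 0.21, 0, 0, -0.057, 3.62, -1.07, 0.22, 0, 0, -0.057, 3.67, -0.86, 0.21, 0, 0, -0.057, 3.72, -0.66, 0.22, 0, 0, -0.057, 3.75, -0.44, 0.21, 0, 0, -0.057, 3.76, -0.23, 0.21, 0, 0, -0.057, 3.78, -0.01, 0.22, 0, 0, -0.057, 3.76, 0.2, 0.21, 0, 0, -0.057]

```text
clock: 2.9
tool_pos: [0.4808, -0.141, 0.3229]
eef_rot: [0.845, 0.535, 0.0, 0.0]
contact_force: [0.5, 0.2, 0.6]
opening: 0.455
```

Emit:
carry_out:
  motion: [3.75, 0.42, 0.21, 0, 0, -0.057, 3.72, 0.63, 0.22, 0, 0, -0.057, 3.68, 0.84, 0.21, 0, 0, -0.057, 3.63, 1.05, 0.21, 0, 0, -0.057, 3.56, 1.25, 0.22, 0, 0, -0.057, 3.48, 1.46, 0.21, 0, 0, -0.057, 0, 0, 2.5, 0, 0, 0, 0, 0, 2.5, 0, 0, 0]

```text
clock: 3.9
tool_pos: [0.5996, 0.0512, 0.2595]
eef_rot: [0.742, 0.671, 0.0, 0.0]
contact_force: [0.6, 0.2, -0.6]
opening: 0.455
```

Emit:
carry_out:
  motion: [0, 0, 0.4, 0, 0, 0, 0, 0, 0.4, 0, 0, 0, 0, 0, 0.2, 0, 0, 0, 0, 0, 0.2, 0, 0, 0, 0, 0, 0, 0, 0, 0]

```text
clock: 4.53
tool_pos: [0.5997, 0.0507, 0.2509]
eef_rot: [0.742, 0.67, 0.001, 0.001]
contact_force: [-2.8, -1.4, 13.6]
opening: 0.455
```

Run:
```python
from h import *
c=json.load(open("cmd.json")); c[0][2]-=.012; json.dump(c,open("cmd.json","w")); print(c)
plan([(pose(.066,0,.025,.052,y=.071),8)])
```

```text
[[0.599259565854532, 0.050620205569452355, 0.18401289942519394], [0.7418790403179495, 0.670533732408774, -2.0566265090335492e-05, 5.306510904442704e-05]]
[-0.51,-0.02,0.03,0,0,-0.022,-0.51,-0.03,0.02,0,0,-0.022,-0.51,-0.04,0.03,0,0,-0.022,-0.51,-0.05,0.02,0,0,-0.022,-0.5,-0.06,0.03,0,0,-0.022,-0.51,-0.07,0.02,0,0,-0.022,-0.5,-0.09,0.03,0,0,-0.022,-0.5,-0.09,0.02,0,0,-0.022]
```

Emit:
carry_out:
  motion: [-0.51, -0.02, 0.03, 0, 0, -0.022, -0.51, -0.03, 0.02, 0, 0, -0.022, -0.51, -0.04, 0.03, 0, 0, -0.022, -0.51, -0.05, 0.02, 0, 0, -0.022, -0.5, -0.06, 0.03, 0, 0, -0.022, -0.51, -0.07, 0.02, 0, 0, -0.022, -0.5, -0.09, 0.03, 0, 0, -0.022, -0.5, -0.09, 0.02, 0, 0, -0.022]

```text
clock: 5.52
tool_pos: [0.5969, 0.0169, 0.251]
eef_rot: [0.679, 0.734, 0.008, 0.001]
contact_force: [-1.3, 9.5, 18.9]
opening: 0.456
```

```bash
cat >> h.py <<'E'
def look(names=("tall_carton","flat_carton"),cam="scene",z=None):
    s=shot(cam)
    for n in names:
        for d in finder.masks_of(s,n)[:1]:
            W=cloud(s,d["pixels"]); x,y=tostand(W,ST)
            zt=np.percentile(W[:,2],90) if z is None else z
            k=W[:,2]>zt-.008
            r=cv2.minAreaRect((np.c_[x,y][k]*1000).astype(np.float32))
            print(n,round(d["p"],2),"top z",round(float(zt),3),"rect(stand mm)",np.round(r[0],1),np.round(r[1],1),round(r[2],1))
    return s
E
python3 - <<'E'
from h import *
s=look(); save(s,"b.png")
look(cam="side")
E
```

```text
tall_carton 0.98 top z 0.189 rect(stand mm) [72.4 81.6] [ 90.  123.2] 5.1
flat_carton 0.64 top z 0.169 rect(stand mm) [-36.9 126.2] [146.2 109.1] 13.2
tall_carton 0.69 top z 0.189 rect(stand mm) [67.7 83. ] [ 89.3 124.3] 0.3
flat_carton 0.68 top z 0.169 rect(stand mm) [-63.6 118.8] [ 86.9 116.5] 11.2
```

Run:
```python
from h import *
plan([(pose(.065,0,.025,.0515,y=.019),8)])
```

```text
[-0.65,-0.01,0.01,0,0,0,-0.65,-0.02,0,0,0,0,-0.65,-0.01,0.01,0,0,0,-0.65,-0.01,0.01,0,0,0,-0.65,-0.01,0,0,0,0,-0.65,-0.02,0.01,0,0,0,-0.65,-0.01,0.01,0,0,0,-0.65,-0.01,0,0,0,0.0]
```

Emit:
carry_out:
  motion: [-0.65, -0.01, 0.01, 0, 0, 0, -0.65, -0.02, 0, 0, 0, 0, -0.65, -0.01, 0.01, 0, 0, 0, -0.65, -0.01, 0.01, 0, 0, 0, -0.65, -0.01, 0, 0, 0, 0, -0.65, -0.02, 0.01, 0, 0, 0, -0.65, -0.01, 0.01, 0, 0, 0, -0.65, -0.01, 0, 0, 0, 0]

```text
clock: 6.82
tool_pos: [0.5977, -0.0323, 0.251]
eef_rot: [0.678, 0.735, 0.007, -0.002]
contact_force: [-8.6, 14.4, 28.6]
opening: 0.453
```

Run:
```python
from h import *
s=look(("tall_carton",)); save(s,"c.png")
look(("tall_carton",),cam="side")
```

```text
tall_carton 0.86 top z 0.189 rect(stand mm) [72.  80.3] [132.9 112.9] 40.0
tall_carton 0.57 top z 0.189 rect(stand mm) [66.6 56.6] [ 87.9 126.3] 17.6
```

View pics/c.png

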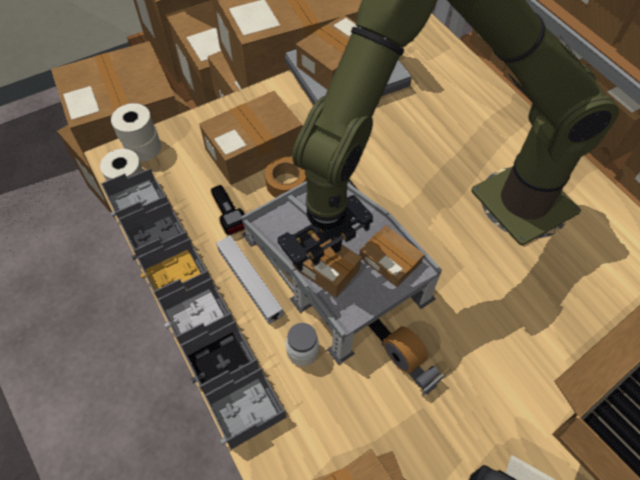

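Run:
```python
from h import *
up=(lambda q,dz:(q[0]+[0,0,dz],q[1]))
b=pose(.066,0,0,.008,y=.150)
plan([(up(cmd(),.03),3),(up(b,.085),5),(b,4)])
```

```text
[0,0,-1,0,0,0,0,0,-1,0,0,0,0,0,-1,0,0,0,2.12,0.02,-0.23,0,0,0,2.12,0.02,-0.23,0,0,0,2.12,0.02,-0.23,0,0,0,2.12,0.02,-0.23,0,0,0,2.12,0.02,-0.23,0,0,0.0]
[0,0,2.13,0,0,0,0,0,2.12,0,0,0,0,0,2.13,0,0,0,0,0,2.12,0,0,0.0]
```

Emit:
carry_out:
  motion: [0, 0, -1, 0, 0, 0, 0, 0, -1, 0, 0, 0, 0, 0, -1, 0, 0, 0, 2.12, 0.02, -0.23, 0, 0, 0, 2.12, 0.02, -0.23, 0, 0, 0, 2.12, 0.02, -0.23, 0, 0, 0, 2.12, 0.02, -0.23, 0, 0, 0, 2.12, 0.02, -0.23, 0, 0, 0]
  hand: 4.5

```text
clock: 8.02
tool_pos: [0.5895, 0.0659, 0.2871]
eef_rot: [0.68, 0.733, -0.0, -0.0]
contact_force: [0.5, 0.3, 0.4]
opening: 0.513
```

Run:
```python
from h import *
s=look(); save(s,"d.png")
look(cam="side"); print(monitor.get_state()["clock"])
```

```text
tall_carton 0.66 top z 0.189 rect(stand mm) [68.8 68.4] [ 94.2 148.8] 9.5
flat_carton 0.86 top z 0.169 rect(stand mm) [-36.6 157.5] [156.7  50. ] 13.4
tall_carton 0.58 top z 0.188 rect(stand mm) [ 51.9 104.5] [ 88.7 173.7] 15.6
flat_carton 0.57 top z 0.169 rect(stand mm) [-64.7 120.1] [ 87.  114.8] 9.7
8.325
```

Emit:
carry_out:
  motion: [0, 0, 2.13, 0, 0, 0, 0, 0, 2.12, 0, 0, 0, 0, 0, 2.13, 0, 0, 0, 0, 0, 2.12, 0, 0, 0]

```text
clock: 8.82
tool_pos: [0.59, 0.0624, 0.2012]
eef_rot: [0.681, 0.732, -0.0, 0.0]
contact_force: [1.1, 0.1, 0.5]
opening: 0.509
```

```bash
sed -i 's/k=W\[:,2\]>zt-.008/k=abs(W[:,2]-(zt-.002))<.005/' h.py
python3 - <<'E'
from h import *
look(("tall_carton",),cam="side",z=.188); 
plan([(pose(.066,0,0,.008,y=.105),8)])
E
```

```text
tall_carton 0.51 top z 0.188 rect(stand mm) [31.6 23.3] [ 1.9 69.4] 17.7
[-0.56,0,0,0,0,0,-0.57,0,0,0,0,0,-0.56,0,0,0,0,0,-0.56,0,0,0,0,0,-0.56,0,0,0,0,0,-0.57,0,0,0,0,0,-0.56,0,0,0,0,0,-0.56,0,0,0,0,0.0]
```

Emit:
carry_out:
  motion: [-0.56, 0, 0, 0, 0, 0, -0.57, 0, 0, 0, 0, 0, -0.56, 0, 0, 0, 0, 0, -0.56, 0, 0, 0, 0, 0, -0.56, 0, 0, 0, 0, 0, -0.57, 0, 0, 0, 0, 0, -0.56, 0, 0, 0, 0, 0, -0.56, 0, 0, 0, 0, 0]

```text
clock: 9.93
tool_pos: [0.593, 0.0194, 0.2022]
eef_rot: [0.68, 0.733, 0.0, -0.0]
contact_force: [-0.1, 4.9, 3.2]
opening: 0.511
```

Run:
```python
from h import *
s=look(("tall_carton",),z=.188);t=look(("tall_carton",),cam="side",z=.188)
cv2.imwrite("pics/e.png",np.hstack([s["frame"][150:400,180:480],t["frame"][180:430,180:480]])[:,:,::-1])
```

```text
tall_carton 0.91 top z 0.188 rect(stand mm) [63.8 38.2] [ 89.5 120.9] 20.5
tall_carton 0.94 top z 0.188 rect(stand mm) [60.9 40.3] [ 76.9 130.2] 9.0
```

View pics/e.png

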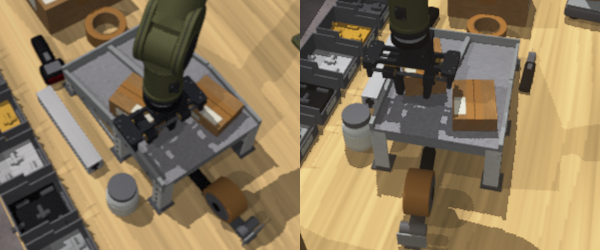

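Run:
```python
from h import *
plan([(pose(.066,0,0,.002,y=.105),2),(pose(.066,0,0,.002,y=.088),6)])
```

```text
[0,0,0.3,0,0,0,0,0,0.3,0,0,0,-0.28,0,0,0,0,0,-0.29,0,0,0,0,0,-0.28,0,0,0,0,0,-0.29,0,0,0,0,0,-0.28,0,0,0,0,0,-0.28,0,0,0,0,0.0]
```

Emit:
carry_out:
  motion: [0, 0, 0.3, 0, 0, 0, 0, 0, 0.3, 0, 0, 0, -0.28, 0, 0, 0, 0, 0, -0.29, 0, 0, 0, 0, 0, -0.28, 0, 0, 0, 0, 0, -0.29, 0, 0, 0, 0, 0, -0.28, 0, 0, 0, 0, 0, -0.28, 0, 0, 0, 0, 0]

```text
clock: 11.12
tool_pos: [0.5945, 0.0021, 0.1962]
eef_rot: [0.68, 0.733, 0.0, 0.0]
contact_force: [0.5, 2.3, 1.3]
opening: 0.513
```

```bash
cat >> h.py <<'E'
def prof(cams=("scene","side"),n="tall_carton"):
    for c in cams:
        s=shot(c)
        for d in finder.masks_of(s,n)[:1]:
            W=cloud(s,d["pixels"]); x,y=tostand(W,ST)
            print(c,n,round(d["p"],2),"x",np.percentile(x,[2,50,98]).round(3),"y:ztop",[(round(b,3),round(float(np.percentile(W[:,2][abs(y-b)<.005],90)),3)) for b in np.arange(-.2,.2,.01) if (abs(y-b)<.005).sum()>15])
    return s
E
python3 - <<'E'
from h import *
s=prof()
E
```

```text
scene tall_carton 0.62 x [0.04  0.086 0.123] y:ztop [(np.float64(-0.04), 0.188), (np.float64(-0.03), 0.188), (np.float64(-0.02), 0.188), (np.float64(-0.01), 0.188), (np.float64(0.0), 0.189), (np.float64(0.01), 0.189), (np.float64(0.02), 0.188), (np.float64(0.03), 0.189), (np.float64(0.04), 0.19), (np.float64(0.07), 0.191), (np.float64(0.08), 0.19)]
side tall_carton 0.7 x [0.006 0.057 0.086] y:ztop [(np.float64(-0.03), 0.187), (np.float64(-0.02), 0.188), (np.float64(-0.01), 0.189), (np.float64(0.0), 0.188), (np.float64(0.07), 0.187), (np.float64(0.08), 0.189), (np.float64(0.09), 0.178)]
```

Emit:
carry_out:
  motion: [-0.25, 0, 0, 0, 0, 0, -0.25, 0, 0, 0, 0, 0, -0.25, 0, 0, 0, 0, 0, -0.25, 0, 0, 0, 0, 0, 0, 0, 0, 0, 0, 0]

```text
clock: 11.95
tool_pos: [0.5952, -0.0086, 0.196]
eef_rot: [0.68, 0.733, -0.0, 0.0]
contact_force: [0.0, -0.4, 0.8]
opening: 0.508
```

Run:
```python
from h import *
s=prof(("scene",)); save(s,"f.png")
```

```text
scene tall_carton 0.62 x [0.04  0.086 0.123] y:ztop [(np.float64(-0.06), 0.174), (np.float64(-0.05), 0.177), (np.float64(-0.04), 0.178), (np.float64(-0.03), 0.179), (np.float64(-0.02), 0.182), (np.float64(-0.01), 0.184), (np.float64(0.0), 0.185), (np.float64(0.01), 0.187), (np.float64(0.02), 0.189), (np.float64(0.03), 0.19), (np.float64(0.06), 0.195)]
```

Emit:
carry_out:
  motion: [0, 0, -0.2, 0, 0, 0, 0, 0, -0.2, 0, 0, 0, 0, 0, -0.2, 0, 0, 0, 0, 0, -0.2, 0, 0, 0, 0, 0, -0.2, 0, 0, 0, 0, 0, -0.2, 0, 0, 0]

```text
clock: 12.8
tool_pos: [0.5951, -0.0078, 0.2082]
eef_rot: [0.68, 0.733, -0.0, 0.0]
contact_force: [-0.1, 0.9, 0.5]
opening: 0.512
```

Run:
```python
from h import *
s=prof(("scene","side"))
```

```text
scene tall_carton 0.75 x [0.034 0.085 0.123] y:ztop [(np.float64(-0.1), 0.147), (np.float64(-0.09), 0.151), (np.float64(-0.08), 0.154), (np.float64(-0.07), 0.157), (np.float64(-0.06), 0.161), (np.float64(-0.05), 0.164), (np.float64(-0.04), 0.168), (np.float64(-0.03), 0.172), (np.float64(-0.02), 0.176), (np.float64(-0.01), 0.178), (np.float64(0.0), 0.183), (np.float64(0.01), 0.186), (np.float64(0.02), 0.19)]
side tall_carton 0.74 x [-0.09  -0.037  0.011] y:ztop []
```

Run:
```python
from h import *
s=prof(("scene",))
c=json.load(open("cmd.json")); st=monitor.get_state(); Rt=R.from_quat(st["eef_rot"])
json.dump([(st["tool_pos"]+Rt.apply([0,0,.064])).tolist(),c[1]],open("cmd.json","w"))
print(tostand(np.array(cmd()[0])[None],ST),cmd()[0])
plan([(pose(.066,0,.082,.008,yp=.176),8)])
```

```text
scene tall_carton 0.79 x [0.031 0.085 0.124] y:ztop [(np.float64(-0.1), 0.146), (np.float64(-0.09), 0.15), (np.float64(-0.08), 0.154), (np.float64(-0.07), 0.157), (np.float64(-0.06), 0.161), (np.float64(-0.05), 0.165), (np.float64(-0.04), 0.167), (np.float64(-0.03), 0.172), (np.float64(-0.02), 0.175), (np.float64(-0.01), 0.179), (np.float64(0.0), 0.183), (np.float64(0.01), 0.186), (np.float64(0.02), 0.19), (np.float64(0.03), 0.155)]
(array([0.0659981]), array([0.07799196])) [ 0.59511519 -0.00779406  0.14395769]
[-0.7,0,-0.02,0,0.044,0,-0.69,0,-0.03,0,0.043,0,-0.69,0,-0.05,0,0.044,0,-0.69,0,-0.07,0,0.044,0,-0.68,0,-0.09,0,0.043,0,-0.69,0,-0.11,0,0.044,0,-0.67,0,-0.12,0,0.044,0,-0.67,0,-0.14,0,0.043,0.0]
```

Emit:
carry_out:
  motion: [-0.7, 0, -0.02, 0, 0.044, 0, -0.69, 0, -0.03, 0, 0.043, 0, -0.69, 0, -0.05, 0, 0.044, 0, -0.69, 0, -0.07, 0, 0.044, 0, -0.68, 0, -0.09, 0, 0.043, 0, -0.69, 0, -0.11, 0, 0.044, 0, -0.67, 0, -0.12, 0, 0.044, 0, -0.67, 0, -0.14, 0, 0.043, 0]

```text
clock: 14.1
tool_pos: [0.5993, -0.0633, 0.2058]
eef_rot: [0.67, 0.722, 0.118, -0.128]
contact_force: [0.1, 0.4, -0.0]
opening: 0.511
```

Run:
```python
from h import *
s=prof(("scene",)); save(s,"g.png")
plan([(pose(.066,0,.069,.006,yp=.140),8)])
```

```text
scene tall_carton 0.57 x [0.04  0.072 0.118] y:ztop [(np.float64(-0.1), 0.147), (np.float64(-0.09), 0.151), (np.float64(-0.08), 0.154), (np.float64(-0.07), 0.158), (np.float64(-0.06), 0.161), (np.float64(0.0), 0.183), (np.float64(0.01), 0.186), (np.float64(0.02), 0.179), (np.float64(0.03), 0.173), (np.float64(0.04), 0.173)]
[-0.61,0,0.02,0,0,0,-0.61,0,0.03,0,0,0,-0.62,0,0.02,0,0,0,-0.61,0,0.03,0,0,0,-0.61,0,0.02,0,0,0,-0.61,0,0.03,0,0,0,-0.62,0,0.02,0,0,0,-0.61,0,0.03,0,0,0.0]
```

View pics/g.png

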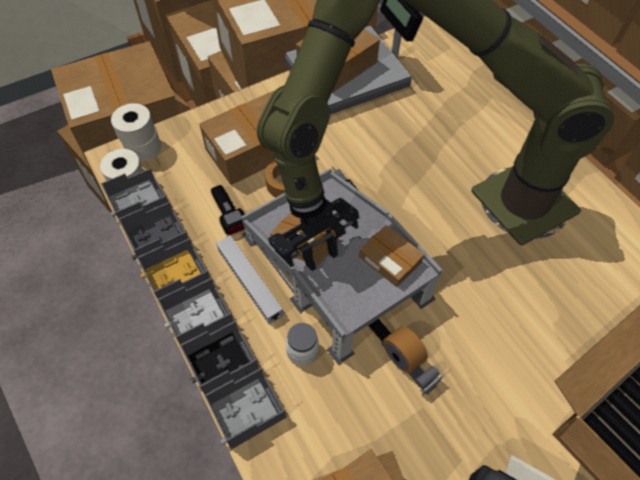

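Emit:
carry_out:
  motion: [-0.61, 0, 0.02, 0, 0, 0, -0.61, 0, 0.03, 0, 0, 0, -0.62, 0, 0.02, 0, 0, 0, -0.61, 0, 0.03, 0, 0, 0, -0.61, 0, 0.02, 0, 0, 0, -0.61, 0, 0.03, 0, 0, 0, -0.62, 0, 0.02, 0, 0, 0, -0.61, 0, 0.03, 0, 0, 0]

```text
clock: 15.2
tool_pos: [0.6039, -0.1077, 0.188]
eef_rot: [0.67, 0.722, 0.12, -0.127]
contact_force: [3.7, 2.3, 3.3]
opening: 0.512
```

Run:
```python
from h import *
s=prof(("scene",))
plan([(pose(.066,0,.069,.006,yp=.066),14)])
```

```text
scene tall_carton 0.66 x [0.011 0.072 0.108] y:ztop [(np.float64(-0.13), 0.135), (np.float64(-0.12), 0.14), (np.float64(-0.11), 0.143), (np.float64(-0.04), 0.169), (np.float64(-0.03), 0.172), (np.float64(-0.02), 0.173), (np.float64(-0.01), 0.165), (np.float64(0.0), 0.147)]
[-0.53,0,0,0,0,0,-0.53,0,0,0,0,0,-0.53,0,0,0,0,0,-0.52,0,0,0,0,0,-0.53,0,0,0,0,0,-0.53,0,0,0,0,0,-0.53,0,0,0,0,0,-0.53,0,0,0,0,0.0]
[-0.53,0,0,0,0,0,-0.53,0,0,0,0,0,-0.52,0,0,0,0,0,-0.53,0,0,0,0,0,-0.53,0,0,0,0,0,-0.53,0,0,0,0,0.0]
```

Emit:
carry_out:
  motion: [-0.53, 0, 0, 0, 0, 0, -0.53, 0, 0, 0, 0, 0, -0.53, 0, 0, 0, 0, 0, -0.52, 0, 0, 0, 0, 0, -0.53, 0, 0, 0, 0, 0, -0.53, 0, 0, 0, 0, 0, -0.53, 0, 0, 0, 0, 0, -0.53, 0, 0, 0, 0, 0]

```text
clock: 16.3
tool_pos: [0.6084, -0.1461, 0.174]
eef_rot: [0.669, 0.722, 0.121, -0.126]
contact_force: [8.4, 4.8, 0.5]
opening: 0.508
```

Emit:
carry_out:
  motion: [-0.53, 0, 0, 0, 0, 0, -0.53, 0, 0, 0, 0, 0, -0.52, 0, 0, 0, 0, 0, -0.53, 0, 0, 0, 0, 0, -0.53, 0, 0, 0, 0, 0, -0.53, 0, 0, 0, 0, 0]

```text
clock: 17.05
tool_pos: [0.6106, -0.1757, 0.1632]
eef_rot: [0.669, 0.722, 0.121, -0.126]
contact_force: [8.7, 4.6, 1.7]
opening: 0.513
```

Emit:
carry_out:
  motion: [-0.25, 0, 0, 0, 0, 0, -0.25, 0, 0, 0, 0, 0, -0.25, 0, 0, 0, 0, 0, 0, 0, 0, 0, 0, 0]

```text
clock: 17.55
tool_pos: [0.611, -0.1777, 0.1624]
eef_rot: [0.668, 0.723, 0.123, -0.129]
contact_force: [5.3, 11.1, 7.4]
opening: 0.512
```

Run:
```python
from h import *
st=monitor.get_state(); Rt=R.from_quat(st["eef_rot"]); tip=st["tool_pos"]+Rt.apply([0,0,.064])
l=R.from_euler("x",A).inv().apply(RS.inv().apply(tip-S0)-[0,-.195,.05]); print("tip in slope",l)
Q=cmd()[1]; json.dump([tip.tolist(),Q.as_quat().tolist()],open("cmd.json","w"))
q=pose(.066,0,.13,.09,yp=.06)
plan([((tip+RS.apply(R.from_euler("x",A).apply([0,.01,0])),Q),2),(q,6)])
```

```text
tip in slope [0.06938545 0.13519835 0.00659035]
[0.5,0,0,0,0,0,0.5,0,0,0,0,0,0.75,-0.06,-1.39,0,0,0,0.74,-0.05,-1.39,0,0,0,0.75,-0.06,-1.39,0,0,0,0.75,-0.06,-1.39,0,0,0,0.74,-0.05,-1.39,0,0,0,0.75,-0.06,-1.39,0,0,0.0]
```

Emit:
carry_out:
  motion: [0.5, 0, 0, 0, 0, 0, 0.5, 0, 0, 0, 0, 0, 0.75, -0.06, -1.39, 0, 0, 0, 0.74, -0.05, -1.39, 0, 0, 0, 0.75, -0.06, -1.39, 0, 0, 0, 0.75, -0.06, -1.39, 0, 0, 0, 0.74, -0.05, -1.39, 0, 0, 0, 0.75, -0.06, -1.39, 0, 0, 0]

```text
clock: 18.55
tool_pos: [0.6031, -0.1616, 0.2576]
eef_rot: [0.67, 0.722, 0.118, -0.127]
contact_force: [1.0, -0.6, -0.5]
opening: 0.512
```

```bash
cat >> h.py <<'E'
def slope(s,n,h):
    for d in finder.masks_of(s,n)[:1]:
        W=cloud(s,d["pixels"])
        L=R.from_euler("x",A).inv().apply(RS.inv().apply(W-S0)-[0,-.195,.05])
        k=abs(L[:,2]-h)<.006
        r=cv2.minAreaRect((L[k][:,:2]*1000).astype(np.float32))
        print(n,round(d["p"],2),"topn z",round(float(np.median(L[k][:,2])),4) if k.any() else None,np.round(r[0],1),np.round(r[1],1),round(r[2],1))
E
python3 - <<'E'
from h import *
s=shot("scene");t=shot("side");w=shot("wrist")
for q in (s,t,w): slope(q,"tall_carton",.057)
cv2.imwrite("pics/i.png",np.hstack([cv2.resize(s["frame"][150:350,200:440],(480,400)),cv2.resize(w["frame"],(320,240),interpolation=cv2.INTER_AREA)[[i*240//400 for i in range(400)]]])[:,:,::-1])
print(monitor.get_state()["clock"])
E
```

```text
tall_carton 0.83 topn z 0.0555 [60. 72.] [ 90.  120.2] 10.5
tall_carton 0.71 topn z 0.0559 [60.6 72.2] [ 85.3 127.7] 9.9
tall_carton 0.57 topn z 0.0564 [55.8 87.8] [87.7 83. ] 9.9
18.85
```

View pics/i.png

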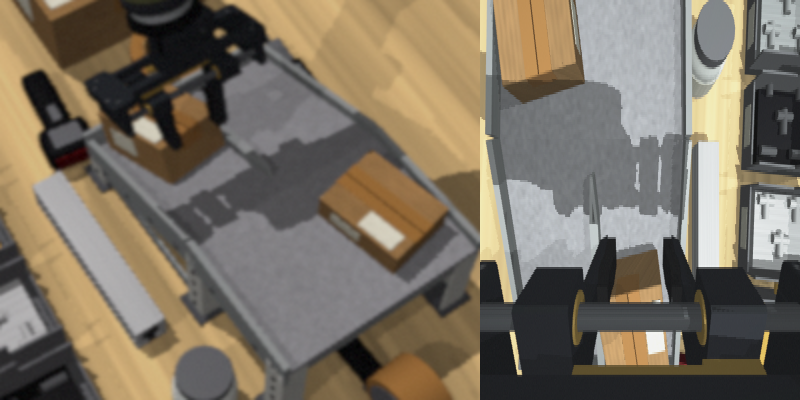

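Run:
```python
from h import *
plan([(pose(.076,0,.105,.07,yp=.06),3),(pose(.076,0,.100,.006,yp=.06),4),(pose(.076,0,.067,.006,yp=.06),9)])
```

```text
[-0.83,0.33,0.67,0,0,0,-0.84,0.34,0.66,0,0,0,-0.83,0.33,0.67,0,0,0,-0.13,0,1.6,0,0,0,-0.12,0,1.6,0,0,0,-0.13,0,1.6,0,0,0,-0.12,0,1.6,0,0,0,-0.37,0,0,0,0,0.0]
[-0.36,0,0,0,0,0,-0.37,0,0,0,0,0,-0.37,0,0,0,0,0,-0.36,0,0,0,0,0,-0.37,0,0,0,0,0,-0.37,0,0,0,0,0,-0.36,0,0,0,0,0,-0.37,0,0,0,0,0.0]
```

Emit:
carry_out:
  motion: [-0.83, 0.33, 0.67, 0, 0, 0, -0.84, 0.34, 0.66, 0, 0, 0, -0.83, 0.33, 0.67, 0, 0, 0, -0.13, 0, 1.6, 0, 0, 0, -0.12, 0, 1.6, 0, 0, 0, -0.13, 0, 1.6, 0, 0, 0, -0.12, 0, 1.6, 0, 0, 0, -0.37, 0, 0, 0, 0, 0]
  hand: 0

```text
clock: 19.85
tool_pos: [0.6127, -0.163, 0.1647]
eef_rot: [0.669, 0.722, 0.117, -0.129]
contact_force: [0.6, 0.2, 0.4]
opening: 0.004
```

Emit:
carry_out:
  motion: [-0.36, 0, 0, 0, 0, 0, -0.37, 0, 0, 0, 0, 0, -0.37, 0, 0, 0, 0, 0, -0.36, 0, 0, 0, 0, 0, -0.37, 0, 0, 0, 0, 0, -0.37, 0, 0, 0, 0, 0, -0.36, 0, 0, 0, 0, 0, -0.37, 0, 0, 0, 0, 0]

```text
clock: 20.85
tool_pos: [0.6206, -0.1801, 0.1619]
eef_rot: [0.666, 0.723, 0.128, -0.129]
contact_force: [5.3, 23.4, 14.1]
opening: 0.005
```

Run:
```python
from h import *
s=shot("scene");t=shot("side")
for q in (s,t): slope(q,"tall_carton",.057)
st=monitor.get_state(); Rt=R.from_quat(st["eef_rot"]); tip=st["tool_pos"]+Rt.apply([0,0,.064])
print("tip in slope",R.from_euler("x",A).inv().apply(RS.inv().apply(tip-S0)-[0,-.195,.05]))
```

```text
tall_carton 0.66 topn z 0.0558 [106.6  57.7] [125.   49.2] 69.9
tall_carton 0.97 topn z 0.0561 [37.5 90.2] [80.8 33.9] 80.5
tip in slope [0.07899934 0.13264336 0.00717598]
```

Emit:
carry_out:
  motion: [0.5, 0, 0, 0, 0, 0, 0.8, 0, 0, 0, 0, 0, 1.5, 0, -2.5, 0, 0, 0, 1.5, 0, -2.5, 0, 0, 0, 1.5, 0, -2.5, 0, 0, 0]

```text
clock: 21.68
tool_pos: [0.6128, -0.1642, 0.2469]
eef_rot: [0.671, 0.722, 0.117, -0.127]
contact_force: [0.2, 1.0, 0.3]
opening: 0.005
```

Run:
```python
from h import *
s=shot("scene");t=shot("side");w=shot("wrist")
for q in (s,t,w): slope(q,"tall_carton",.057)
cv2.imwrite("pics/j.png",np.hstack([cv2.resize(s["frame"][150:350,200:440],(480,400)),cv2.resize(w["frame"],(320,240),interpolation=cv2.INTER_AREA)[[i*240//400 for i in range(400)]]])[:,:,::-1])
print(monitor.get_state()["clock"])
```

```text
tall_carton 0.78 topn z 0.0559 [70.6 80.5] [88.  91.4] 1.1
tall_carton 0.56 topn z 0.0559 [67.5 65.1] [125.6  86.1] 89.8
tall_carton 0.75 topn z 0.0567 [75.2 90.4] [65.  31.6] 89.3
21.975
```

View pics/j.png

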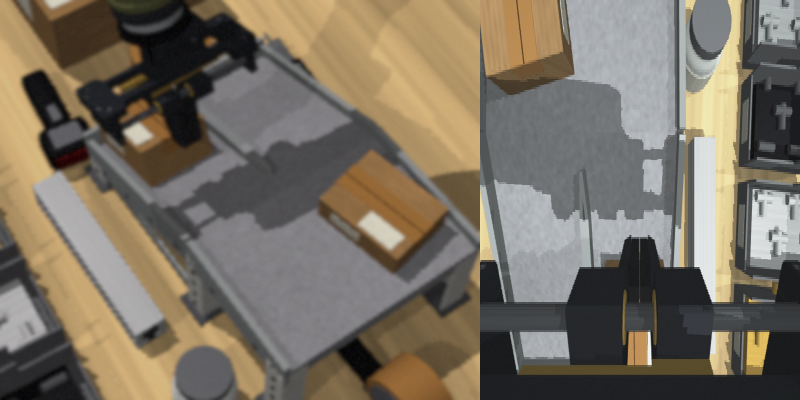

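Run:
```python
from h import *
st=monitor.get_state(); Rt=R.from_quat(st["eef_rot"]); tip=st["tool_pos"]+Rt.apply([0,0,.064])
json.dump([tip.tolist(),Rt.as_quat().tolist()],open("cmd.json","w"))
up=(lambda q,dz:(q[0]+[0,0,dz],q[1]))
b=pose(-.068,0,0,.006,y=.203)
plan([(up(cmd(),.05),2),(up(b,.08),10),(b,4)])
```

```text
[0.85,-0.01,-2.35,0,0,0,0.86,0,-2.35,0,0,0,2.6,-1.4,1.07,0,-0.035,0,2.64,-1.4,0.99,0,-0.035,0,2.67,-1.4,0.9,-0.001,-0.034,0,2.7,-1.4,0.81,0,-0.035,0,2.72,-1.4,0.73,0,-0.035,-0.001,2.75,-1.4,0.64,0,-0.035,0.0]
[2.77,-1.39,0.55,-0.001,-0.035,0,2.79,-1.4,0.46,0,-0.034,0,2.81,-1.4,0.37,0,-0.035,0,2.81,-1.4,0.29,0,-0.035,0,0,0,2,0,0,0,0,0,2,0,0,0,0,0,2,0,0,0,0,0.01,2,0,0,0.0]
```

Emit:
carry_out:
  motion: [0.85, -0.01, -2.35, 0, 0, 0, 0.86, 0, -2.35, 0, 0, 0, 2.6, -1.4, 1.07, 0, -0.035, 0, 2.64, -1.4, 0.99, 0, -0.035, 0, 2.67, -1.4, 0.9, -0.001, -0.034, 0, 2.7, -1.4, 0.81, 0, -0.035, 0, 2.72, -1.4, 0.73, 0, -0.035, -0.001, 2.75, -1.4, 0.64, 0, -0.035, 0]
  hand: 3.0

```text
clock: 22.98
tool_pos: [0.5159, -0.0005, 0.2872]
eef_rot: [0.679, 0.731, 0.047, -0.051]
contact_force: [0.1, 0.6, 0.0]
opening: 0.343
```

Emit:
carry_out:
  motion: [2.77, -1.39, 0.55, -0.001, -0.035, 0, 2.79, -1.4, 0.46, 0, -0.034, 0, 2.81, -1.4, 0.37, 0, -0.035, 0, 2.81, -1.4, 0.29, 0, -0.035, 0, 0, 0, 2, 0, 0, 0, 0, 0, 2, 0, 0, 0, 0, 0, 2, 0, 0, 0, 0, 0.01, 2, 0, 0, 0]

```text
clock: 23.98
tool_pos: [0.4526, 0.1073, 0.1999]
eef_rot: [0.68, 0.733, 0.0, 0.0]
contact_force: [0.1, 0.2, 0.3]
opening: 0.342
```

Run:
```python
from h import *
s=shot("scene");t=shot("side")
for q in (s,t): slope(q,"tall_carton",.057)
for q in (s,t):
    W=cloud(q).reshape(-1,3); k=(abs(W[:,0]-.53)<.2)&(abs(W[:,1]+.08)<.28)&(W[:,2]>.04)&(W[:,2]<.155); print(fitstand(W[k]))
plan([(pose(-.068,0,0,.006,y=.150),10),(pose(-.068,0,0,.006,y=.095),10)])
```

```text
tall_carton 0.8 topn z 0.0558 [69.8 63. ] [ 89.7 129.6] 0.5
tall_carton 0.83 topn z 0.0561 [72.8 66.4] [ 77.  122.2] 1.4
(array([ 0.53500221, -0.0904796 ,  0.07590468]), np.float64(0.4414587598114033))
(array([ 0.53502808, -0.09138165,  0.07467103]), np.float64(0.42500916316265264))
[-0.53,0,0,0,0,0,-0.53,0,0,0,0,0,-0.53,0,0,0,0,0,-0.53,0,0,0,0,0,-0.53,0,0,0,0,0,-0.53,0,0,0,0,0,-0.53,0,0,0,0,0,-0.53,0,0,0,0,0.0]
[-0.53,0,0,0,0,0,-0.53,0,0,0,0,0,-0.55,0,0,0,0,0,-0.55,0,0,0,0,0,-0.55,0,0,0,0,0,-0.55,0,0,0,0,0,-0.55,0,0,0,0,0,-0.55,0,0,0,0,0.0]
[-0.55,0,0,0,0,0,-0.55,0,0,0,0,0,-0.55,0,0,0,0,0,-0.55,0,0,0,0,0.0]
```

Emit:
carry_out:
  motion: [-0.53, 0, 0, 0, 0, 0, -0.53, 0, 0, 0, 0, 0, -0.53, 0, 0, 0, 0, 0, -0.53, 0, 0, 0, 0, 0, -0.53, 0, 0, 0, 0, 0, -0.53, 0, 0, 0, 0, 0, -0.53, 0, 0, 0, 0, 0, -0.53, 0, 0, 0, 0, 0]

```text
clock: 25.18
tool_pos: [0.4562, 0.0654, 0.2014]
eef_rot: [0.68, 0.733, 0.001, 0.0]
contact_force: [0.6, 1.9, 0.8]
opening: 0.341
```

Emit:
carry_out:
  motion: [-0.53, 0, 0, 0, 0, 0, -0.53, 0, 0, 0, 0, 0, -0.55, 0, 0, 0, 0, 0, -0.55, 0, 0, 0, 0, 0, -0.55, 0, 0, 0, 0, 0, -0.55, 0, 0, 0, 0, 0, -0.55, 0, 0, 0, 0, 0, -0.55, 0, 0, 0, 0, 0]

```text
clock: 26.18
tool_pos: [0.4594, 0.0218, 0.2013]
eef_rot: [0.68, 0.733, 0.001, 0.0]
contact_force: [-0.2, 2.4, 2.5]
opening: 0.34
```

Run:
```python
from h import *
look(("flat_carton",),z=.168);s=look(("flat_carton",),cam="side",z=.168)
```

```text
flat_carton 0.59 top z 0.168 rect(stand mm) [-71.1  26.9] [63.  84.8] 89.7
flat_carton 0.65 top z 0.168 rect(stand mm) [-100.9   66.9] [125.9  80. ] 50.6
```

Emit:
carry_out:
  motion: [-0.55, 0, 0, 0, 0, 0, -0.55, 0, 0, 0, 0, 0, -0.55, 0, 0, 0, 0, 0, -0.55, 0, 0, 0, 0, 0, 0, 0, 0, 0, 0, 0]

```text
clock: 27.0
tool_pos: [0.461, -0.0007, 0.2012]
eef_rot: [0.68, 0.733, 0.001, 0.001]
contact_force: [0.0, 0.7, -0.3]
opening: 0.338
```

Emit:
carry_out:
  motion: [0.5, 0, 0, 0, 0, 0, 1.5, 0, -2.5, 0, 0, 0, 2.5, 0, -2.5, 0, 0, 0, 2, 0, -1.5, 0, 0, 0]

```text
clock: 27.5
tool_pos: [0.456, 0.0663, 0.2674]
eef_rot: [0.68, 0.734, 0.002, 0.001]
contact_force: [0.6, -0.2, 0.0]
opening: 0.34
```

Run:
```python
from h import *
look(("flat_carton",),z=.168);s=look(("flat_carton",),cam="side",z=.168)
prof(("scene",),"flat_carton")
```

```text
flat_carton 0.67 top z 0.168 rect(stand mm) [-73.4  24.4] [102.3  90.2] 89.0
flat_carton 0.81 top z 0.168 rect(stand mm) [-74.9  49.9] [80.7 80.3] 4.5
scene flat_carton 0.98 x [-0.115 -0.068 -0.029] y:ztop [(np.float64(-0.02), 0.169), (np.float64(-0.01), 0.169), (np.float64(0.0), 0.169), (np.float64(0.01), 0.169), (np.float64(0.02), 0.17), (np.float64(0.03), 0.17), (np.float64(0.04), 0.17), (np.float64(0.05), 0.17), (np.float64(0.06), 0.17), (np.float64(0.07), 0.17)]
```

Run:
```python
from h import *
st=monitor.get_state(); Rt=R.from_quat(st["eef_rot"]); tip=st["tool_pos"]+Rt.apply([0,0,.064])
json.dump([tip.tolist(),Rt.as_quat().tolist()],open("cmd.json","w"))
k=dict(x=-.072,yaw=0,p=-.035,d=-.005)
plan([(pose(h=.075,tilt=0,**k),5),(pose(h=.040,tilt=0,**k),3)]+[(pose(h=.037,tilt=t*A/10,**k),1) for t in range(1,11)]+[(pose(h=.035,tilt=A,**k),2)])
```

```text
[-3.27,-0.08,-0.07,0,0,0,-3.28,-0.08,-0.07,0,0,0,-3.27,-0.09,-0.06,0,0,0,-3.28,-0.08,-0.07,0,0,0,-3.27,-0.08,-0.07,0,0,0,0,0,1.17,0,0,0,0,0,1.16,0,0,0,0,0,1.17,0,0,0.0]
[-0.35,0,0.41,0,0.035,0,-0.35,0,0.11,0,0.035,0,-0.35,0,0.11,0,0.035,0,-0.35,0,0.11,0,0.035,0,-0.36,0,0.11,0,0.035,0,-0.35,0,0.12,0,0.035,0,-0.35,0,0.11,0,0.035,0,-0.35,0,0.11,0,0.035,0.0]
[-0.35,0,0.11,0,0.035,0,-0.35,0,0.11,0,0.035,0,0,0,0.1,0,0,0,0,0,0.1,0,0,0.0]
```

Emit:
carry_out:
  motion: [-3.27, -0.08, -0.07, 0, 0, 0, -3.28, -0.08, -0.07, 0, 0, 0, -3.27, -0.09, -0.06, 0, 0, 0, -3.28, -0.08, -0.07, 0, 0, 0, -3.27, -0.08, -0.07, 0, 0, 0, 0, 0, 1.17, 0, 0, 0, 0, 0, 1.16, 0, 0, 0, 0, 0, 1.17, 0, 0, 0]

```text
clock: 28.8
tool_pos: [0.464, -0.0975, 0.2335]
eef_rot: [0.679, 0.734, 0.001, -0.0]
contact_force: [0.2, 1.1, 0.0]
opening: 0.342
```

Emit:
carry_out:
  motion: [-0.35, 0, 0.41, 0, 0.035, 0, -0.35, 0, 0.11, 0, 0.035, 0, -0.35, 0, 0.11, 0, 0.035, 0, -0.35, 0, 0.11, 0, 0.035, 0, -0.36, 0, 0.11, 0, 0.035, 0, -0.35, 0, 0.12, 0, 0.035, 0, -0.35, 0, 0.11, 0, 0.035, 0, -0.35, 0, 0.11, 0, 0.035, 0]

```text
clock: 29.8
tool_pos: [0.4664, -0.1247, 0.2189]
eef_rot: [0.673, 0.726, 0.096, -0.103]
contact_force: [0.9, -0.0, 0.5]
opening: 0.341
```

Emit:
carry_out:
  motion: [-0.35, 0, 0.11, 0, 0.035, 0, -0.35, 0, 0.11, 0, 0.035, 0, 0, 0, 0.1, 0, 0, 0, 0, 0, 0.1, 0, 0, 0]

```text
clock: 30.3
tool_pos: [0.4668, -0.1322, 0.2139]
eef_rot: [0.67, 0.722, 0.118, -0.126]
contact_force: [-4.8, -10.0, 19.4]
opening: 0.342
```

Run:
```python
from h import *
s=prof(("scene","side"),"flat_carton"); s=shot("scene"); t=shot("side")
cv2.imwrite("pics/k.png",np.hstack([s["frame"][150:400,180:480],t["frame"][180:430,180:480]])[:,:,::-1])
```

```text
scene flat_carton 0.76 x [-0.116 -0.065 -0.029] y:ztop [(np.float64(-0.03), 0.15), (np.float64(-0.02), 0.154), (np.float64(-0.01), 0.16), (np.float64(0.0), 0.162), (np.float64(0.01), 0.166), (np.float64(0.02), 0.169), (np.float64(0.03), 0.173), (np.float64(0.04), 0.176), (np.float64(0.05), 0.179), (np.float64(0.06), 0.183), (np.float64(0.07), 0.179), (np.float64(0.08), 0.158)]
side flat_carton 0.87 x [-0.118 -0.076 -0.032] y:ztop [(np.float64(-0.03), 0.15), (np.float64(-0.02), 0.154), (np.float64(-0.01), 0.158), (np.float64(0.0), 0.161), (np.float64(0.01), 0.165), (np.float64(0.02), 0.169), (np.float64(0.03), 0.172), (np.float64(0.04), 0.175), (np.float64(0.05), 0.179), (np.float64(0.06), 0.183), (np.float64(0.07), 0.18), (np.float64(0.08), 0.16)]
```

View pics/k.png

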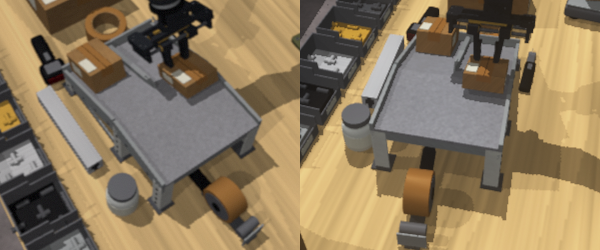

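Run:
```python
from h import *
plan([(pose(x=-.071,p=-.035,h=.0362,yp=.176),8)])
```

```text
[-0.8,0.01,-0.02,0,0,0,-0.8,0.02,-0.02,0,0,0,-0.8,0.01,-0.02,0,0,0,-0.8,0.01,-0.02,0,0,0,-0.8,0.01,-0.02,0,0,0,-0.8,0.02,-0.02,0,0,0,-0.8,0.01,-0.02,0,0,0,-0.8,0.01,-0.03,0,0,0.0]
```

Emit:
carry_out:
  motion: [-0.8, 0.01, -0.02, 0, 0, 0, -0.8, 0.02, -0.02, 0, 0, 0, -0.8, 0.01, -0.02, 0, 0, 0, -0.8, 0.01, -0.02, 0, 0, 0, -0.8, 0.01, -0.02, 0, 0, 0, -0.8, 0.02, -0.02, 0, 0, 0, -0.8, 0.01, -0.02, 0, 0, 0, -0.8, 0.01, -0.03, 0, 0, 0]

```text
clock: 31.6
tool_pos: [0.4722, -0.1916, 0.1923]
eef_rot: [0.669, 0.722, 0.119, -0.127]
contact_force: [-0.7, -0.5, 0.2]
opening: 0.343
```

Run:
```python
from h import *
for c in ("scene","side"): slope(shot(c),"flat_carton",.036)
plan([(pose(x=-.071,p=-.035,h=.0362,yp=.104),8)])
```

```text
flat_carton 0.76 topn z 0.0357 [-74.9 175.2] [ 91.3 115.5] 4.8
flat_carton 0.98 topn z 0.036 [-75.8 173.5] [ 87.3 117.5] 4.8
[-0.9,0,0,0,0,0,-0.9,0,0,0,0,0,-0.9,0,0,0,0,0,-0.9,0,0,0,0,0,-0.9,0,0,0,0,0,-0.9,0,0,0,0,0,-0.9,0,0,0,0,0,-0.9,0,0,0,0,0.0]
```

Run:
```python
from h import *
st=monitor.get_state(); Rt=R.from_quat(st["eef_rot"]); tip=st["tool_pos"]+Rt.apply([0,0,.064])
json.dump([tip.tolist(),Rt.as_quat().tolist()],open("cmd.json","w"))
k=dict(x=-.072,yp=.174)
plan([(pose(p=-.035,h=.052,**k),2),(pose(p=.084,h=.052,**k),5),(pose(p=.082,h=.008,**k),3),(pose(p=.066,h=.007,**k),3),(pose(p=.064,h=.006,x=-.070,yp=.120),11)])
```

```text
[-0.15,-0.08,-0.8,0.001,-0.001,0,-0.15,-0.08,-0.81,0,-0.001,0.001,2.38,0,0,0,0,0,2.38,0,0,0,0,0,2.38,0,0,0,0,0,2.38,-0.01,0,0,0,0,2.38,0,0,0,0,0,-0.07,0,1.47,0,0,0.0]
[-0.06,0,1.46,0,0,0,-0.07,0,1.47,0,0,0,-0.53,0,0.03,0,0,0,-0.54,0,0.04,0,0,0,-0.53,0,0.03,0,0,0,-0.51,0.02,0.01,0,0,0,-0.51,0.02,0.01,0,0,0,-0.51,0.02,0.01,0,0,0.0]
[-0.51,0.01,0.01,0,0,0,-0.51,0.02,0.01,0,0,0,-0.5,0.02,0.01,0,0,0,-0.51,0.02,0,0,0,0,-0.51,0.02,0.01,0,0,0,-0.51,0.02,0.01,0,0,0,-0.51,0.02,0.01,0,0,0,-0.51,0.01,0.01,0,0,0.0]
```

Emit:
carry_out:
  motion: [-0.15, -0.08, -0.8, 0.001, -0.001, 0, -0.15, -0.08, -0.81, 0, -0.001, 0.001, 2.38, 0, 0, 0, 0, 0, 2.38, 0, 0, 0, 0, 0, 2.38, 0, 0, 0, 0, 0, 2.38, -0.01, 0, 0, 0, 0, 2.38, 0, 0, 0, 0, 0, -0.07, 0, 1.47, 0, 0, 0]

```text
clock: 32.8
tool_pos: [0.4633, -0.0808, 0.2353]
eef_rot: [0.668, 0.723, 0.119, -0.126]
contact_force: [0.7, -0.1, -0.4]
opening: 0.34
```

Emit:
carry_out:
  motion: [-0.06, 0, 1.46, 0, 0, 0, -0.07, 0, 1.47, 0, 0, 0, -0.53, 0, 0.03, 0, 0, 0, -0.54, 0, 0.04, 0, 0, 0, -0.53, 0, 0.03, 0, 0, 0, -0.51, 0.02, 0.01, 0, 0, 0, -0.51, 0.02, 0.01, 0, 0, 0, -0.51, 0.02, 0.01, 0, 0, 0]

```text
clock: 33.8
tool_pos: [0.4648, -0.1039, 0.1936]
eef_rot: [0.67, 0.722, 0.118, -0.127]
contact_force: [-0.1, 0.2, 0.2]
opening: 0.34
```

Emit:
carry_out:
  motion: [-0.51, 0.01, 0.01, 0, 0, 0, -0.51, 0.02, 0.01, 0, 0, 0, -0.5, 0.02, 0.01, 0, 0, 0, -0.51, 0.02, 0, 0, 0, 0, -0.51, 0.02, 0.01, 0, 0, 0, -0.51, 0.02, 0.01, 0, 0, 0, -0.51, 0.02, 0.01, 0, 0, 0, -0.51, 0.01, 0.01, 0, 0, 0]

```text
clock: 34.8
tool_pos: [0.4691, -0.1417, 0.179]
eef_rot: [0.67, 0.722, 0.118, -0.127]
contact_force: [0.2, -1.3, 0.6]
opening: 0.339
```

Run:
```python
from h import *
for c in ("scene","side"): slope(shot(c),"flat_carton",.036)
plan([(pose(p=.064,h=.006,x=-.069,yp=.062),12)])
```

```text
flat_carton 0.53 topn z 0.0353 [-77.3 151.7] [88.8 48.8] 0.4
flat_carton 0.91 topn z 0.036 [-80.8 129.1] [82.9 93.2] 0.4
[-0.48,0.01,0,0,0,0,-0.49,0.01,0,0,0,0,-0.48,0.01,0,0,0,0,-0.48,0,0,0,0,0,-0.49,0.01,0,0,0,0,-0.48,0.01,0,0,0,0,-0.48,0.01,0,0,0,0,-0.49,0.01,0,0,0,0.0]
[-0.48,0.01,0,0,0,0,-0.48,0.01,0,0,0,0,-0.49,0.01,0,0,0,0,-0.48,0,0,0,0,0.0]
```

Yaw is now about 0.4°; continuing to the lip.

Emit:
carry_out:
  motion: [-0.48, 0.01, 0, 0, 0, 0, -0.49, 0.01, 0, 0, 0, 0, -0.48, 0.01, 0, 0, 0, 0, -0.48, 0, 0, 0, 0, 0, -0.49, 0.01, 0, 0, 0, 0, -0.48, 0.01, 0, 0, 0, 0, -0.48, 0.01, 0, 0, 0, 0, -0.49, 0.01, 0, 0, 0, 0]

```text
clock: 36.0
tool_pos: [0.4725, -0.1779, 0.1658]
eef_rot: [0.67, 0.722, 0.118, -0.127]
contact_force: [0.4, 0.3, 0.5]
opening: 0.342
```

Emit:
carry_out:
  motion: [-0.48, 0.01, 0, 0, 0, 0, -0.48, 0.01, 0, 0, 0, 0, -0.49, 0.01, 0, 0, 0, 0, -0.48, 0, 0, 0, 0, 0]

```text
clock: 36.5
tool_pos: [0.4742, -0.1959, 0.1592]
eef_rot: [0.67, 0.722, 0.118, -0.127]
contact_force: [0.2, -0.8, -0.0]
opening: 0.342
```

Emit:
carry_out:
  motion: [-0.25, 0, 0, 0, 0, 0, -0.25, 0, 0, 0, 0, 0, -0.25, 0, 0, 0, 0, 0, -0.25, 0, 0, 0, 0, 0, 0, 0, 0, 0, 0, 0]

```text
clock: 37.12
tool_pos: [0.4745, -0.1999, 0.1577]
eef_rot: [0.668, 0.723, 0.12, -0.13]
contact_force: [-3.9, 10.6, 10.9]
opening: 0.342
```

```bash
cat >> h.py <<'E'
def tipslope():
    st=monitor.get_state(); Rt=R.from_quat(st["eef_rot"]); tip=st["tool_pos"]+Rt.apply([0,0,.064])
    print("tip in slope",R.from_euler("x",A).inv().apply(RS.inv().apply(tip-S0)-[0,-.195,.05]),st["contact_force"],st["clock"])
    json.dump([tip.tolist(),Rt.as_quat().tolist()],open("cmd.json","w"))
E
python3 - <<'E'
from h import *
tipslope()
E
```

```text
tip in slope [-0.06872323  0.12233499  0.00627828] [-3.93313406 10.56953548 10.87198115] 37.125
```

Emit:
carry_out:
  motion: [0.3, 0, 0, 0, 0, 0, 1, 0, 0, 0, 0, 0, 1.5, 0, -2.5, 0, 0, 0, 2.5, 0, -3, 0, 0, 0, 3, 0, -3, 0, 0, 0, 3, 0, -3, 0, 0, 0, 3, 0, -3, 0, 0, 0, 3, 0, -2, 0, 0, 0]

```text
clock: 38.12
tool_pos: [0.4669, -0.0989, 0.3716]
eef_rot: [0.67, 0.722, 0.118, -0.126]
contact_force: [0.6, -0.6, 0.1]
opening: 0.341
```

Run:
```python
from h import *
s=shot("scene");t=shot("side")
for q in (s,t):
    slope(q,"tall_carton",.057);slope(q,"flat_carton",.036)
    for n in ["tape_gun","tape_roll","cutter","scanner"]:
        for d in finder.masks_of(q,n)[:1]: print(n,round(d["p"],2),np.nanpercentile(cloud(q,d["pixels"]),[3,50,97],axis=0).round(3).tolist())
cv2.imwrite("pics/l.png",np.hstack([cv2.resize(s["frame"][140:380,200:440],(400,400)),cv2.resize(t["frame"][180:380,230:430],(400,400))])[:,:,::-1])
print(monitor.get_state()["clock"])
```

```text
tall_carton 0.55 topn z 0.056 [70.1 63.6] [ 89.7 129.1] 1.6
flat_carton 0.73 topn z 0.0357 [-77.7  57.5] [118.1  90.2] 89.1
tape_gun 0.72 [[0.499, 0.108, 0.005], [0.535, 0.208, 0.059], [0.558, 0.283, 0.097]]
tape_roll 0.97 [[0.471, -0.414, 0.002], [0.515, -0.38, 0.046], [0.571, -0.318, 0.053]]
scanner 0.72 [[0.671, -0.426, 0.01], [0.698, -0.33, 0.034], [0.728, -0.286, 0.044]]
tall_carton 0.8 topn z 0.056 [69. 65.] [ 87.7 124.2] 0.3
flat_carton 0.77 topn z 0.0359 [-77.4  58.4] [ 86.4 121.6] 1.2
tape_gun 0.8 [[0.495, 0.084, 0.006], [0.523, 0.225, 0.051], [0.55, 0.286, 0.097]]
tape_roll 0.83 [[0.469, -0.426, 0.002], [0.528, -0.393, 0.046], [0.569, -0.328, 0.052]]
cutter 0.66 [[0.367, -0.317, 0.007], [0.379, -0.234, 0.016], [0.391, -0.185, 0.02]]
scanner 0.85 [[0.673, -0.426, 0.017], [0.703, -0.338, 0.034], [0.725, -0.286, 0.043]]
38.825
```

View pics/l.png

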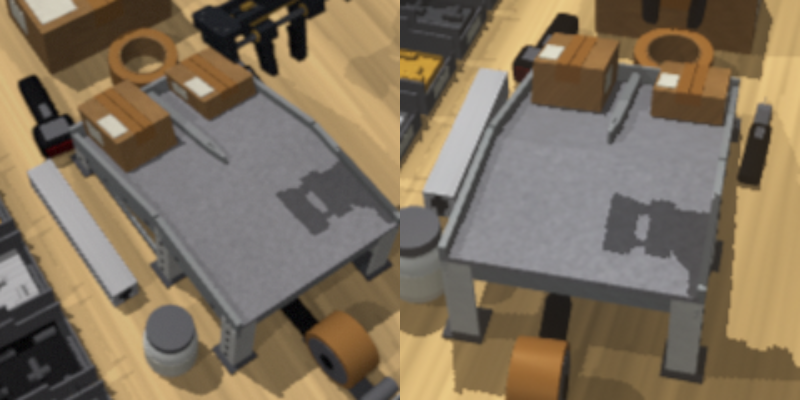

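Run:
```python
from h import *
tipslope()
k=dict(x=.069,yp=.06)
plan([(pose(p=.100,h=.09,**k),8),(pose(p=.090,h=.007,**k),4),(pose(p=.075,h=.006,**k),4),(pose(p=.065,h=.006,**k),6)])
```

```text
tip in slope [-0.06888372  0.28921672  0.17111682] [-0.16810421 -0.06027534 -0.27734365] 38.825
[-1.62,1.72,1.01,0,0,0,-1.61,1.73,1.02,0,0,0,-1.62,1.72,1.01,0,0,0,-1.61,1.72,1.02,0,0,0,-1.62,1.73,1.01,0,0,0,-1.61,1.72,1.02,0,0,0,-1.62,1.72,1.01,0,0,0,-1.61,1.72,1.02,0.001,0,0.0]
[-0.25,0,2.07,0,0,0,-0.25,0,2.08,0,0,0,-0.25,0.01,2.07,0,0,0,-0.26,0,2.08,0,0,0,-0.37,0,0.02,0,0,0,-0.38,0,0.03,0,0,0,-0.37,0,0.02,0,0,0,-0.38,0,0.03,0,0,0.0]
[-0.17,0,0,0,0,0,-0.16,0,0,0,0,0,-0.17,0,0,0,0,0,-0.16,0,0,0,0,0,-0.17,0,0,0,0,0,-0.17,0,0,0,0,0.0]
```

Emit:
carry_out:
  motion: [-1.62, 1.72, 1.01, 0, 0, 0, -1.61, 1.73, 1.02, 0, 0, 0, -1.62, 1.72, 1.01, 0, 0, 0, -1.61, 1.72, 1.02, 0, 0, 0, -1.62, 1.73, 1.01, 0, 0, 0, -1.61, 1.72, 1.02, 0, 0, 0, -1.62, 1.72, 1.01, 0, 0, 0, -1.61, 1.72, 1.02, 0.001, 0, 0]
  hand: 4.0

```text
clock: 39.83
tool_pos: [0.6118, -0.1827, 0.2489]
eef_rot: [0.67, 0.722, 0.118, -0.127]
contact_force: [0.2, 0.1, -0.3]
opening: 0.452
```

Emit:
carry_out:
  motion: [-0.25, 0, 2.07, 0, 0, 0, -0.25, 0, 2.08, 0, 0, 0, -0.25, 0.01, 2.07, 0, 0, 0, -0.26, 0, 2.08, 0, 0, 0, -0.37, 0, 0.02, 0, 0, 0, -0.38, 0, 0.03, 0, 0, 0, -0.37, 0, 0.02, 0, 0, 0, -0.38, 0, 0.03, 0, 0, 0]

```text
clock: 40.83
tool_pos: [0.6113, -0.1777, 0.1627]
eef_rot: [0.67, 0.722, 0.118, -0.127]
contact_force: [0.3, 0.4, -0.4]
opening: 0.452
```

Emit:
carry_out:
  motion: [-0.17, 0, 0, 0, 0, 0, -0.16, 0, 0, 0, 0, 0, -0.17, 0, 0, 0, 0, 0, -0.16, 0, 0, 0, 0, 0, -0.17, 0, 0, 0, 0, 0, -0.17, 0, 0, 0, 0, 0, 0, 0, 0, 0, 0, 0]

```text
clock: 41.7
tool_pos: [0.6118, -0.1801, 0.1614]
eef_rot: [0.668, 0.723, 0.121, -0.131]
contact_force: [-1.6, 10.9, 10.3]
opening: 0.454
```

Run:
```python
from h import *
tipslope()
```

```text
tip in slope [0.06972112 0.13264244 0.00649043] [-1.56904118 10.92158564 10.2705545 ] 41.7
```

Emit:
carry_out:
  motion: [0.3, 0, 0, 0, 0, 0, 1, 0, 0, 0, 0, 0, 1.5, 0, -2.5, 0, 0, 0, 2.5, 0, -3, 0, 0, 0, 3, 0, -3, 0, 0, 0, 3, 0, -3, 0, 0, 0, 0, 0, 0, 0, 0, 0]

```text
clock: 42.58
tool_pos: [0.6078, -0.1179, 0.3089]
eef_rot: [0.669, 0.723, 0.119, -0.125]
contact_force: [0.5, -1.6, -0.7]
opening: 0.452
```

Run:
```python
from h import *
for c in ("scene","side"):
    q=shot(c); slope(q,"tall_carton",.057);slope(q,"flat_carton",.036)
print(monitor.get_state()["contact_force"]); print(workorder.finish_job())
```

```text
tall_carton 0.82 topn z 0.0556 [71.  64.1] [ 88.5 122.6] 1.0
flat_carton 0.88 topn z 0.0356 [-76.5  69.3] [87.4 92.9] 0.5
tall_carton 0.58 topn z 0.056 [69.1 64.6] [ 88.5 126.3] 0.8
flat_carton 0.75 topn z 0.0358 [-77.8  58.9] [ 87.3 119.3] 0.3
[ 0.3856595   0.20360885 -0.62490781]
the job is handed in; nothing more can be done
None
```

Both cartons are on the slope, the tall one in the +x lane and the flat one in the −x lane. Each was pushed up against the bottom lip. I handed the job in at about 43 s with the arm clear of everything.

**How it was done:**
- **Tall carton:** my first try, dragging it from above, slipped and turned it. I then pushed it from behind and let the gripper body ease the tip over the brow. It arrived about 10° askew against the centre guide, so I squared it with a one-sided push and a second two-finger push.
- **Flat carton:** I pushed it square to the brow, tipped it slowly with the fingers on its front, drew it part-way down and pushed it to the lip.

**Last checks:**
- **Flat and square:** both tops lie parallel to the slope at their own carton's height. The tall carton is within about 1° of square and the flat one within about 0.5°.
- **Against the lip:** on the final pushes both cartons stopped firmly against about 15 N, and the tall one did not move when pushed again.
- **Disagreement:** both measured 3–5 mm further uphill than the nominal seated position. One reading of the flat carton was further off, with part of its top not picked up. Finger contact gave nearly the same offset for both cartons (3.3 and 3.6 mm). I put this down to an error in my fit of the stand, not a gap at the lip.
- **Off-centre:** the flat carton sits about 11 mm off its lane's middle line and the tall one about 4 mm, both inside their lanes.
- **Other things on the bench:** the tape gun, tape roll, cutter and scanner showed no real change. I only checked the parcel, screw jar and profile by eye in the pictures.

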